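# Collect the marked motors of one drone in its service caddy

### The job

These motors came off one drone and carry coloured collars so that each goes back on its own arm. Collect the red, blue, yellow and black collared motors on the grey caddy, each standing upright inside the dish of its own colour and flat on the dish's floor. The green collared motor and the one without a collar belong to other jobs: leave them standing where they are.

Things in the scene. Friction and masses are not known exactly. Their poses are not given: they have to be found in the camera images.
- motor_red (a point): loose silver-grey brushless drone motor with a red marker collar (23 mm disc) round the shaft on its top (28 mm in diameter, 25 mm tall over its shaft stub; straight sides from the base up to about 18 mm), standing upright, loose. Point: centre of the motor, 12.5 mm above its base and on its axis; z along the shaft, up.
- motor_blue (a point): loose silver-grey brushless drone motor with a blue marker collar (23 mm disc) round the shaft on its top (28 mm in diameter, 25 mm tall over its shaft stub; straight sides from the base up to about 18 mm), standing upright, loose. Point: centre of the motor, 12.5 mm above its base and on its axis; z along the shaft, up.
- motor_yellow (a point): loose silver-grey brushless drone motor with a yellow marker collar (23 mm disc) round the shaft on its top (28 mm in diameter, 25 mm tall over its shaft stub; straight sides from the base up to about 18 mm), standing upright, loose. Point: centre of the motor, 12.5 mm above its base and on its axis; z along the shaft, up.
- motor_black (a point): loose silver-grey brushless drone motor with a black marker collar (23 mm disc) round the shaft on its top (28 mm in diameter, 25 mm tall over its shaft stub; straight sides from the base up to about 18 mm), standing upright, loose. Point: centre of the motor, 12.5 mm above its base and on its axis; z along the shaft, up.
- motor_green (a point): look-alike: the same motor with a green marker collar, for which there is no dish (28 mm in diameter, 25 mm tall over its shaft stub; straight sides from the base up to about 18 mm), standing upright, loose. Point: centre of the motor, 12.5 mm above its base and on its axis; z along the shaft, up.
- motor_plain (a point): look-alike: the same motor without any marker collar, its top plain silver-grey, standing among the collared ones (worn scrap motors in the clutter beyond are not part of the job) (28 mm in diameter, 25 mm tall over its shaft stub; straight sides from the base up to about 18 mm), standing upright, loose. Point: centre of the motor, 12.5 mm above its base and on its axis; z along the shaft, up.
- dish_red_floor (a point): red round dish, one of four fixed 84 mm apart on top of the grey caddy (fixed block, 170 mm square, 58 mm tall). Rim 60 mm across, 66 mm above the bench; inside a flat floor 49 mm across, 5 mm below the rim. Point: centre of that floor; z up. A desk lamp's head hangs 0.30 m up at the back (x over 0.58, y -0.08 to 0.2): cross nearer the robot (x 0.44).
- dish_blue_floor (a point): blue round dish, one of four fixed 84 mm apart on top of the grey caddy (fixed block, 170 mm square, 58 mm tall). Rim 60 mm across, 66 mm above the bench; inside a flat floor 49 mm across, 5 mm below the rim. Point: centre of that floor; z up. A desk lamp's head hangs 0.30 m up at the back (x over 0.58, y -0.08 to 0.2): cross nearer the robot (x 0.44).
- dish_yellow_floor (a point): yellow round dish, one of four fixed 84 mm apart on top of the grey caddy (fixed block, 170 mm square, 58 mm tall). Rim 60 mm across, 66 mm above the bench; inside a flat floor 49 mm across, 5 mm below the rim. Point: centre of that floor; z up. A desk lamp's head hangs 0.30 m up at the back (x over 0.58, y -0.08 to 0.2): cross nearer the robot (x 0.44).
- dish_black_floor (a point): black round dish, one of four fixed 84 mm apart on top of the grey caddy (fixed block, 170 mm square, 58 mm tall). Rim 60 mm across, 66 mm above the bench; inside a flat floor 49 mm across, 5 mm below the rim. Point: centre of that floor; z up. A desk lamp's head hangs 0.30 m up at the back (x over 0.58, y -0.08 to 0.2): cross nearer the robot (x 0.44).

How it is judged:
At the end, for the whole second after the job is handed in: Red, blue, yellow and black motors each upright (0.12 rad) on the floor of the dish of their colour: axis within 13 mm of its centre, base within 3 mm of its floor. Green and plain motors upright, within 20 mm of their start. All motors at rest (under 20 mm/s) (horizontal distance between motor_red and dish_red_floor below 0.013 m and z of motor_red in the frame of dish_red_floor between 0.0095 and 0.015 m and angle between each of motor_red, motor_blue, motor_yellow, motor_black, motor_green, motor_plain's own z axis and vertical below 0.12 rad and horizontal distance between motor_blue and dish_blue_floor below 0.013 m and z of motor_blue in the frame of dish_blue_floor between 0.0095 and 0.015 m and horizontal distance between motor_yellow and dish_yellow_floor below 0.013 m and z of motor_yellow in the frame of dish_yellow_floor between 0.0095 and 0.015 m and horizontal distance between motor_black and dish_black_floor below 0.013 m and z of motor_black in the frame of dish_black_floor between 0.0095 and 0.015 m and distance of each of motor_green, motor_plain from where it was at the start of the episode below 0.02 m and linear speed of each of m_red, m_blue, m_yellow, m_black, m_green, m_plain below 0.02 m/s); the robot touches nothing.
It also fails if it takes over 112 s, if anything falls off the work surface, if the arm or the gripper's body presses on something with over 40 N, if the wrist force passes 120 N, or if a joint passes its speed limit or range.

### The arm

A 6-joint arm with a two-finger parallel gripper is mounted at the origin on a cart in front of the work surface, level with it; the furniture and walls round the work are solid. World frame = base frame: x ahead of the robot, y to its left, z up, the work surface at z = 0. Lengths are in m, angles in rad, forces in N, time in s.
With the tool pointing down it reaches from about 0.375 to 0.9 m from the base axis. Payload 3.1 kg.
Tool frame: the origin (TCP) lies at the very end of the fingers, on their centre line; the grasp point (between the pads) lies bot.grip_depth behind it (bot.grip_depth is the distance from the TCP to the grasp point, in m); z points along the fingers, y is the line along which they close (so a half turn about z gives the same grasp; the last joint's range is limited). The gripper opens to 87 mm and grips with 3 to 60 N. Pads are 19 mm wide; open, the fingers measure 117 mm over their backs; the gripper's body (75 mm by 190 mm) begins 51 mm behind the grasp point.
Start: joints at [-1.456, 0.527, 1.433, -0, 1.181, -0.178], TCP at [0.18, -0.598, 0.223] pointing down, gripper open.
Joint ranges: [-3.08, 3.08], [-0.75, 2.2], [0.22, 2.44], [-1.43, 4.57], [0, 2.65], [-2.85, 2.85]. Speed limits (rad/s): [2.79, 2.79, 3.14, 3.14, 3.14, 3.14].

### API

Orientations are given as a rotation vector (axis times angle).
In Python, from plant import bot gives the robot as it stands. The module is installed in compiled form; this text tells all that it offers.
- The arm moves only by the shell command python3 -m crank 'ROWS' [OPENING] [FORCE]. ROWS is JSON, a list of rows, each a list of 6 numbers: the shift along the world's x, y, z in cm, then the turn, a rotation vector about the world's x, y, z in degrees. A call has 1 to 5 rows; each row shifts and turns the commanded pose from where the row before left it; what a row does not reach is not made up. A row lasts 1/10 s, in which the tool goes at most 50 mm and 8.59 degrees, less where a joint would pass 70% of its speed; a pose out of reach is approached as far as the arm can. A call is refused whole if a number of a shift passes 5 or a number of a turn 8.59, either way. A call with a gripper value outside its range is refused whole. OPENING is the closure in counts, from 0 (fully open) to 255 (shut), set as the call begins (- or left out, the last holds). The fingers move at their own pace and stop on an object; FORCE is the grip in N (left out, the last holds). Time passes only in rows, so rows that do not move let the fingers close. It gives the time, the measured TCP pose, the force, the opening and the grip force at its end, in the units of the state.
- bot.get_obs(): the state, without advancing time (a new reading comes with each control period).
- bot.camera(name): name is "scene" or "top" or "wrist"; returns a dict with "img" (480x640x3 uint8, blue, green, red), "depth" (480x640 float32, m along the optical axis (not along the pixel's ray), 0 where there is no reading), "K" (3x3 intrinsics, pixels), "pose" (4x4, takes a point from camera to world coordinates). Camera axes: x right, y down, z forward; pixel columns grow to the right and rows downward; lengths in m; the calibration is good to about 2 mm. A picture is of the moment at which its call begins.
- bot.close_job(): hands the job in; it is judged then, once.
The state is a dict: "time": time; "q": joint angles; "qd": joint speeds; "joint_efforts": joint torques, N m; "ee_pos": TCP position; "ee_rot": TCP orientation; "ft_force": force on the tool from outside, world axes, zero at the start; "ft_torque": the same for the moment, N m; "width": opening from 0.0 (shut) to 1.0 (fully open); "gripper_force": force on a finger pad.
Only numpy, scipy, OpenCV 4.12 (cv2) and the standard library are available. Lean on these libraries where they do the work, as an engineer would, in place of code of your own. Each camera call takes 0.05 s, during which the arm holds its last target. There are 200 camera calls.

## Working session

There is one attempt and no reset: what is moved stays moved. The work goes in short steps, Python scripts to look and compute and a shell command to move; the robot and the scene stay as the last step left them, time stands still between calls to the robot, and variables do not carry over. Pictures are saved under pics/ and viewed, at most 14 in all, crops included, and the job is handed in when it is done.

```bash
mkdir -p pics
python3 - <<'E'
from plant import bot
import cv2,numpy as np
o=bot.get_obs();print(o['time'],o['ee_pos'],o['ee_rot'],o['width'],bot.grip_depth)
for n in('scene','top'):
    c=bot.camera(n);cv2.imwrite(f'pics/{n}0.png',c['img']);np.savez(f'{n}0.npz',**c);print(n,c['K'].tolist(),np.round(c['pose'],3).tolist())
E
```

```text
0.0 [ 0.18032229 -0.59763251  0.22156838] [-3.10579873e+00 -4.58028790e-01 -9.05857564e-05] 0.9998212099047222 0.0187
scene [[567.9998680940265, 0.0, 321.06966377659523], [0.0, 567.9998680940265, 234.05620145952392], [0.0, 0.0, 1.0]] [[0.537, -0.362, 0.762, -0.429], [-0.843, -0.204, 0.497, -0.657], [-0.025, -0.909, -0.415, 0.562], [0.0, 0.0, 0.0, 1.0]]
top [[501.88006173870303, 0.0, 323.84129798553704], [0.0, 501.88006173870303, 241.30530960502367], [0.0, 0.0, 1.0]] [[-0.074, -0.974, 0.214, 0.195], [-0.997, 0.071, -0.019, -0.05], [0.003, -0.215, -0.977, 1.214], [0.0, 0.0, 0.0, 1.0]]
```

View pics/top0.png

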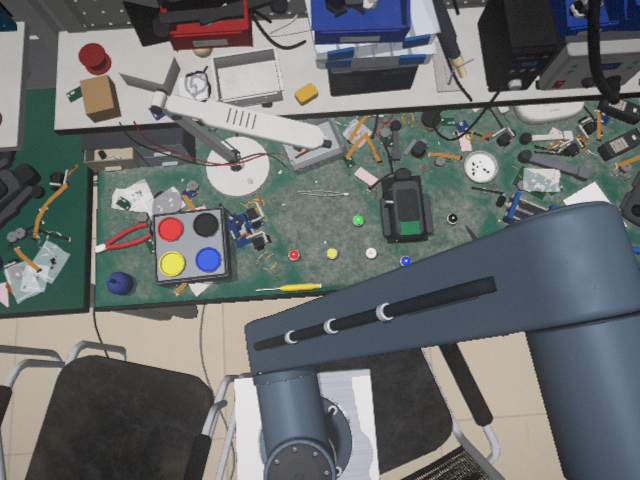

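View pics/scene0.png

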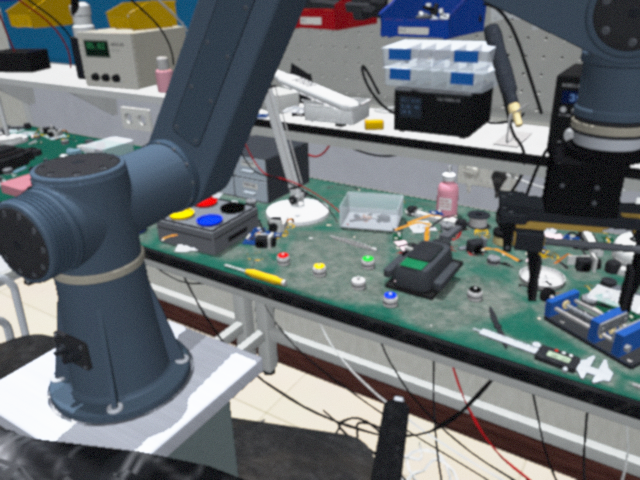

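The top view shows the motors at these pixels: red (293,255), yellow (332,254), plain (371,253), blue (405,261), green (358,220) and black (452,218). The dishes are red (171,229), black (206,224), yellow (173,263) and blue (208,259). The scene view shows the same items, with motors from (283,258) to (475,292) and dishes around (206,212).

```bash
cat > h.py <<'E'
import cv2,numpy as np
def mask(img,col):
    h,s,v=cv2.split(cv2.cvtColor(img,cv2.COLOR_BGR2HSV).astype(int))
    return {'red':((h<8)|(h>172))&(s>140)&(v>90),'blue':(h>105)&(h<130)&(s>140)&(v>90),'yellow':(h>20)&(h<36)&(s>120)&(v>110),
     'green':(h>45)&(h<75)&(s>140)&(v>110),'black':(v<60),'plain':(s<50)&(v>130)}[col].astype(np.uint8)
def find(img,col,seed,r):
    u,v=seed;x0,y0=max(u-r,0),max(v-r,0)
    m=mask(img[y0:v+r+1,x0:u+r+1],col)
    cs,_=cv2.findContours(m,cv2.RETR_EXTERNAL,cv2.CHAIN_APPROX_NONE)
    c=max(cs,key=cv2.contourArea);h=cv2.convexHull(c);M=cv2.moments(h);b=cv2.boundingRect(h)
    return np.array([M['m10']/M['m00']+x0,M['m01']/M['m00']+y0]),b[2:]
def ray(c,p):
    d=c['pose'][:3,:3]@np.linalg.solve(c['K'],[p[0],p[1],1]);return c['pose'][:3,3],d/np.linalg.norm(d)
def plane(c,p,z):
    o,d=ray(c,p);return o+d*(z-o[2])/d[2]
def tri(rs):
    A=sum(np.eye(3)-np.outer(d,d) for o,d in rs);b=sum((np.eye(3)-np.outer(d,d))@o for o,d in rs)
    p=np.linalg.solve(A,b);return p,max(np.linalg.norm(np.cross(p-o,d)) for o,d in rs)
E
python3 - <<'E'
from h import *
T=np.load('top0.npz');S=np.load('scene0.npz')
L={'red':((293,255),(283,258)),'yellow':((332,254),(320,268)),'plain':((371,253),(358,281)),'blue':((405,261),(391,298)),'green':((358,220),(368,260)),'black':((452,218),(475,292))}
D={'red':((171,229),(206,203)),'black':((206,224),(232,208)),'yellow':((173,263),(182,214)),'blue':((208,259),(210,220))}
for n,q,r,z in(('M',L,8,.022),('D',D,15,.065)):
  for k,(a,b) in q.items():
    (p,w),(s,x)=find(T['img'],k,a,r),find(S['img'],k,b,r)
    X,e=tri([ray(T,p),ray(S,s)]);print(n,k,p.round(1),w,s.round(1),x,X.round(4),round(e,4),plane(T,p,z)[:2].round(4),plane(S,s,z)[:2].round(4))
for n,c in(('top',T),):
  big=cv2.resize(c['img'][195:285,140:480],None,fx=2.3,fy=2.3);cv2.imwrite('pics/crop.png',big)
E
```

```text
M red [293.5 254. ] (8, 9) [282.5 254.8] (10, 5) [0.4291 0.0021 0.024 ] 0.0 [0.4295 0.0022] [0.4324 0.0045]
M yellow [331.9 252.5] (9, 8) [318.7 265.4] (11, 6) [ 0.4262 -0.0908  0.0242] 0.0002 [ 0.4265 -0.0907] [ 0.4299 -0.0885]
M plain [370.7 251.4] (12, 14) [357.6 280.6] (17, 17) [ 0.4228 -0.1845  0.0169] 0.0009 [ 0.4224 -0.1847] [ 0.414  -0.1884]
M blue [405.6 260.6] (8, 9) [389.8 294.2] (13, 7) [ 0.3936 -0.2665  0.025 ] 0.0007 [ 0.3937 -0.2665] [ 0.3989 -0.2647]
M green [358.  219.4] (7, 8) [367.4 257.9] (10, 5) [ 0.5041 -0.1611  0.0245] 0.0003 [ 0.5045 -0.1611] [ 0.5088 -0.159 ]
M black [452.5 217.6] (8, 8) [474.7 289. ] (10, 5) [ 0.4919 -0.3933  0.0234] 0.0003 [ 0.4921 -0.3934] [ 0.4947 -0.3928]
D red [169.5 228.3] (24, 24) [207.2 201.9] (21, 11) [0.5061 0.2861 0.0643] 0.0027 [0.504  0.2879] [0.5066 0.2827]
D black [205.2 224.2] (24, 23) [232.5 207.5] (23, 10) [0.5079 0.2035 0.0652] 0.0003 [0.5078 0.2037] [0.5085 0.2036]
D yellow [171.2 263.2] (25, 25) [182.  213.9] (25, 13) [0.4212 0.284  0.0641] 0.0011 [0.4202 0.2845] [0.4204 0.2815]
D blue [207.6 259. ] (25, 25) [209.2 219.7] (25, 12) [0.4238 0.1999 0.066 ] 0.0001 [0.4239 0.2001] [0.4255 0.2015]
```

Run:
```python
from h import *
T=np.load('top0.npz');d=T['depth'].astype(float)
v,u=np.mgrid[:480,:640];P=np.stack([u,v,np.ones_like(u)],-1)@np.linalg.inv(T['K']).T*d[...,None]
W=P@T['pose'][:3,:3].T+T['pose'][:3,3]
ok=(d>0)&(v<300)
for x in np.arange(.32,.62,.02):
  print('%.2f'%x,[int(1000*np.max(W[...,2][ok&(abs(W[...,0]-x)<.01)&(abs(W[...,1]-y)<.01)],initial=-1)) for y in np.arange(-.46,.36,.02)])
```

```text
0.32 [-1000, -1000, -1000, -1000, -1000, -1000, -1000, -1000, -1000, -1000, -1000, -1000, -1000, -1000, -1000, -1000, -1000, -1000, -1000, -1000, 1, 4, 2, 3, 0, 0, 0, 0, 4, -1000, -1000, -1000, -1000, -1000, -1000, -1000, -1000, -1000, -1000, -1000, -1000]
0.34 [-1000, -1000, -1000, -1000, -1000, -1000, -1000, -1000, -1000, -1000, -1000, -1000, -1000, -1000, -1000, -1000, 4, 6, 9, 9, 16, 19, 18, 21, 20, 18, 13, 11, 13, 7, 5, 5, 7, 5, 7, 9, 6, 6, 6, 5, 9]
0.36 [-1000, -1000, -1000, -1000, -1000, -1000, -1000, -1000, -1000, -1000, -1000, -1000, -1000, 5, 6, 8, 8, 7, 7, 11, 15, 19, 20, 21, 20, 15, 11, 13, 11, 9, 8, 8, 5, 6, 10, 12, 32, 33, 21, 6, 7]
0.38 [-1000, -1000, -1000, -1000, -1000, -1000, -1000, -1000, -1000, 25, 29, 6, 8, 7, 7, 6, 6, 5, 7, 9, 8, 7, 7, 7, 7, 12, 8, 9, 7, 7, 7, 64, 63, 63, 65, 66, 66, 64, 64, 64, 9]
0.40 [-1000, -1000, -1000, -1000, -1000, -1000, 6, 7, 6, 26, 30, 6, 9, 13, 20, 7, 7, 7, 7, 7, 7, 7, 6, 6, 8, 11, 10, 9, 9, 7, 8, 65, 71, 69, 68, 63, 69, 68, 71, 65, 6]
0.42 [-1000, -1000, 0, 6, 7, 9, 7, 8, 6, 9, 8, 6, 6, 22, 29, 7, 6, 7, 26, 28, 9, 7, 8, 27, 25, 7, 9,
[... 754 characters left out ...]
6, 45, 57, 52, 49, 22, 65, 68, 69, 68, 66, 69, 70, 70, 71, 58]
0.54 [9, 8, 5, 7, 7, 8, 38, 51, 64, 66, 66, 57, 51, 6, 8, 9, 7, 7, 7, 7, 10, 7, 8, 8, 7, 7, 14, 50, 52, 45, 22, 66, 66, 67, 70, 63, 63, 68, 63, 65, 61]
0.56 [15, 5, 7, 7, 7, 8, 33, 53, 64, 64, 65, 57, 50, 7, 8, 8, 8, 9, 7, 9, 7, 7, 7, 6, 7, 10, 25, 46, 26, 21, 7, 53, 58, 54, 9, 37, 31, 32, 36, 34, 34]
0.58 [13, 6, 7, 8, 6, 7, 7, 48, 59, 59, 59, 54, 34, 34, 26, 7, 13, 11, 11, 320, 325, 329, 332, 331, 332, 9, 8, 31, 24, 16, 14, 7, 13, 7, 13, 35, 34, 33, 34, 34, 33]
0.60 [13, 15, 7, 6, 7, 8, 6, 15, 49, 50, 51, 36, 36, 28, 14, 7, 7, 7, 7, 321, 324, 328, 332, 336, 339, 342, 345, 347, 341, 24, 25, 22, 19, 8, 40, 45, 32, 34, 32, 34, 32]
```

```bash
python3 -m crank '[[4.5,2,-1,0,0,-8.4],[4.5,2,-1,0,0,-8.4],[4.5,3,-1,0,0,0],[4,4,-1,0,0,0],[4,4,0,0,0,0]]' 0; python3 -m crank '[[4,3,0,0,0,0],[4,2,0,0,0,0],[1.7,0.4,0,0,0,0],[0,0,0,0,0,0]]'
```

```text
time: 0.6
ee_pos: [0.3799, -0.4597, 0.1834]
ee_rot: [-3.138, -0.008, 0.003]
ft_force: [0.5, 0.0, -0.1]
width: 1.001
gripper_force: 0.0
time: 1.0
ee_pos: [0.4784, -0.407, 0.1849]
ee_rot: [3.141, 0.015, 0.001]
ft_force: [-0.7, -0.3, -0.7]
width: 1.002
gripper_force: 0.0
```

```bash
cat > look.py <<'E'
# look.py name col z : wrist image, find collar/dish nearest the expected point
import sys;from h import *;from plant import bot
c=bot.camera('wrist');o=bot.get_obs();cv2.imwrite(f'pics/{sys.argv[1]}.png',c['img'])
print('t',o['time'],'tcp',o['ee_pos'].round(4),o['ee_rot'].round(3),'q6',o['q'].round(2)[5],'w',round(o['width'],3))
for a in sys.argv[2:]:
    col,x,y,z,R=a.split(',');X=np.array([float(x),float(y),float(z)])
    p=np.linalg.inv(c['pose'])@np.r_[X,1];uv=(c['K']@p[:3])/p[2];r=int(float(R)*c['K'][0,0]/p[2])
    f,w=find(c['img'],col,(int(uv[0]),int(uv[1])),r)
    P=plane(c,f,X[2]);print(col,'exp',uv[:2].round(),'px',f.round(1),w,'size mm',(np.array(w)*p[2]/c['K'][0,0]*1000).round(1),P.round(4),'rel cm',((P-o['ee_pos'])*100)[:2].round(2))
E
python3 look.py w1 black,.492,-.393,.023,.022
```

```text
t 1.05 tcp [ 0.4767 -0.4078  0.1848] [ 3.141e+00  1.200e-02 -1.000e-03] q6 0.68 w 0.999
black exp [305. 211.] px [309.1 210. ] (23, 23) size mm [20.6 20.6] [ 0.4931 -0.3967  0.023 ] rel cm [1.64 1.1 ]
```

View pics/w1.png

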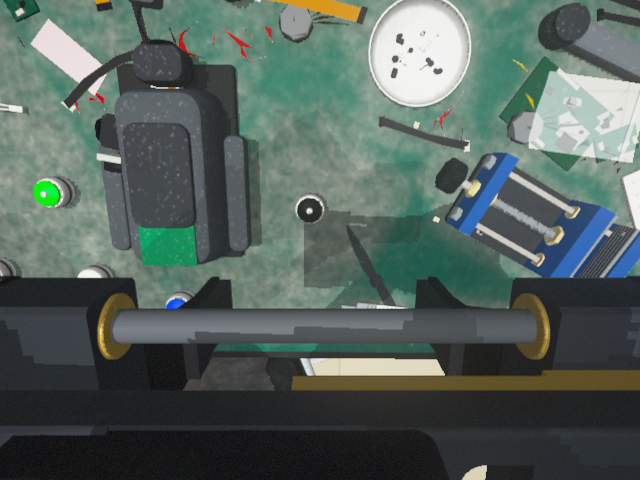

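The wrist view shows the black motor at (309,210). The dark device's right edge at column 258 leaves about 33 mm of gap, so I'll descend partly open.

```bash
python3 -m crank '[[1.5,1.1,-2,0,0,0],[0,0,-3,0,0,0],[0,0,-3,0,0,0],[0,0,-1,0,0,0],[0,0,0,0,0,0]]' 108 ; python3 look.py w2 black,.4925,-.395,.023,.022
```

```text
time: 1.55
ee_pos: [0.489, -0.3971, 0.0935]
ee_rot: [-3.138, -0.006, 0.005]
ft_force: [0.6, -0.5, 0.3]
width: 0.642
gripper_force: 0.0
t 1.6 tcp [ 0.4901 -0.3979  0.0951] [-3.141e+00 -6.000e-03  1.000e-03] q6 0.71 w 0.616
black exp [317. 249.] px [319.2 248.2] (33, 32) size mm [21.8 21.2] [ 0.4932 -0.3966  0.023 ] rel cm [0.31 0.13]
```

```bash
python3 -m crank '[[0.3,0.1,-3,0,0,0],[0,0,-3,0,0,0],[0,0,-1.5,0,0,0],[0,0,-1.2,0,0,0],[0,0,0,0,0,0]]'; python3 -m crank '[[0,0,0,0,0,0],[0,0,0,0,0,0]]'
```

```text
time: 2.1
ee_pos: [0.4938, -0.3961, 0.0077]
ee_rot: [-3.141, -0.008, 0.001]
ft_force: [-0.3, 0.6, -0.2]
width: 0.575
gripper_force: 0.0
time: 2.3
ee_pos: [0.495, -0.3969, 0.0096]
ee_rot: [3.14, 0.009, 0.003]
ft_force: [-0.9, -0.9, -0.6]
width: 0.572
gripper_force: 0.0
```

```bash
python3 -m crank '[[0,0,0,0,0,0],[0,0,0,0,0,0],[0,0,0,0,0,0],[0,0,0,0,0,0],[0,0,0,0,0,0]]' 255 20; python3 -m crank '[[0,0,1,0,0,0],[0,0,3,0,0,0],[0,0,4,0,0,0],[0,0,4,0,0,0],[0,0,0,0,0,0]]'
```

```text
time: 2.8
ee_pos: [0.4943, -0.396, 0.0085]
ee_rot: [3.142, 0.009, 0.0]
ft_force: [0.1, 0.5, 2.1]
width: 0.302
gripper_force: 20.0
time: 3.3
ee_pos: [0.4974, -0.3994, 0.1351]
ee_rot: [3.132, 0.009, 0.014]
ft_force: [1.3, 0.1, 0.5]
width: 0.299
gripper_force: 20.0
```

```bash
python3 -m crank '[[-1,2,0,0,0,0],[-2,4,0,0,0,0],[-2,4,0,0,0,0],[0,4,0,0,0,0],[0,4,0,0,0,0]]'; python3 -m crank '[[0,4,0,0,0,0],[0,4,0,0,0,0],[0,4,0,0,0,0],[0,4,0,0,0,0],[0,4,0,0,0,0]]'; python3 -m crank '[[0,4,0,0,0,0],[0,4,0,0,0,0],[0,4,0,0,0,0],[2,4,0,0,0,0],[2,3,0,0,0,0]]';  python3 -m crank '[[2,2,0,0,0,0],[0.4,1,0,0,0,0],[0,0,0,0,0,0],[0,0,0,0,0,0]]'; python3 look.py w3 black,.508,.2035,.065,.035 yellow,.4207,.2845,.065,.035 red,.505,.287,.065,.035
```

```text
time: 3.8
ee_pos: [0.4431, -0.2145, 0.1282]
ee_rot: [-3.141, -0.007, 0.001]
ft_force: [0.9, -1.0, 0.3]
width: 0.302
gripper_force: 20.0
time: 4.3
ee_pos: [0.4438, -0.0145, 0.1283]
ee_rot: [-3.142, -0.008, 0.0]
ft_force: [0.6, 0.3, 0.1]
width: 0.304
gripper_force: 20.0
time: 4.8
ee_pos: [0.4835, 0.1763, 0.1283]
ee_rot: [-3.142, -0.012, 0.001]
ft_force: [0.1, -0.5, -0.3]
width: 0.298
gripper_force: 20.0
time: 5.2
ee_pos: [0.5064, 0.2031, 0.1278]
ee_rot: [3.141, 0.009, -0.005]
ft_force: [-0.1, -0.0, -0.3]
width: 0.3
gripper_force: 20.0
t 5.25 tcp [0.5065 0.2028 0.1279] [ 3.141  0.008 -0.004] q6 1.74 w 0.302
black exp [319. 255.] px [320.8 266. ] (109, 98) size mm [70.  62.9] [0.5009 0.2022 0.065 ] rel cm [-0.56 -0.06]
yellow exp [203. 374.] px [242.9 340.2] (7, 34) size mm [ 4.9 23.9] [0.4472 0.2552 0.065 ] rel cm [-5.93  5.24]
red exp [189. 259.] px [190.3 250.2] (93, 62) size mm [59.8 39.9] [0.511  0.2856 0.065 ] rel cm [0.46 8.28]
```

View pics/w3.png

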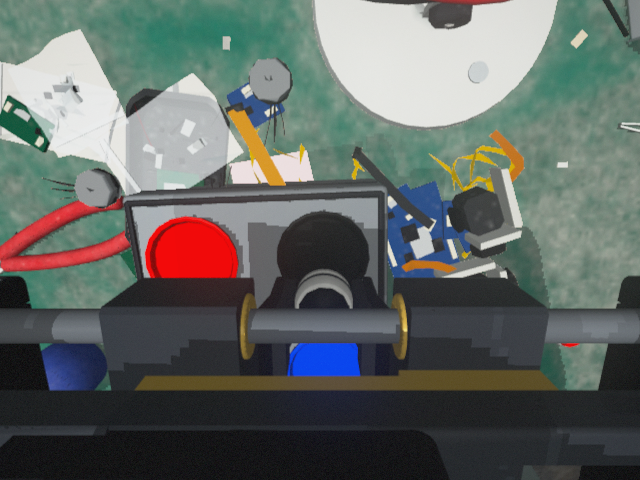

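The black dish spans columns 277–370 with its top at row 213, putting the centre near (323,259), or about (0.507, 0.2015). The motor hangs over it, so I'll lower now.

```bash
python3 -m crank '[[0,-0.1,-2,0,0,0],[0,0,-2,0,0,0],[0,0,-1,0,0,0],[0,0,-0.6,0,0,0],[0,0,0,0,0,0]]'; python3 -m crank '[[0,0,-0.1,0,0,0],[0,0,0,0,0,0],[0,0,0,0,0,0]]'
```

```text
time: 5.75
ee_pos: [0.5076, 0.2023, 0.0718]
ee_rot: [3.141, 0.008, -0.003]
ft_force: [0.6, 0.1, -0.7]
width: 0.302
gripper_force: 20.0
time: 6.05
ee_pos: [0.5086, 0.2031, 0.0718]
ee_rot: [-3.141, -0.009, -0.002]
ft_force: [-0.4, 0.2, 0.2]
width: 0.298
gripper_force: 20.0
```

```bash
python3 -m crank '[[0,0,-0.1,0,0,0],[0,0,0,0,0,0],[0,0,0,0,0,0]]';python3 -m crank '[[0,0,-0.1,0,0,0],[0,0,0,0,0,0],[0,0,0,0,0,0]]'
```

```text
time: 6.35
ee_pos: [0.5082, 0.203, 0.0703]
ee_rot: [-3.142, -0.009, -0.0]
ft_force: [0.4, 0.1, -0.2]
width: 0.3
gripper_force: 20.0
time: 6.65
ee_pos: [0.5083, 0.203, 0.0695]
ee_rot: [-3.141, -0.009, -0.0]
ft_force: [-0.6, 0.5, 2.3]
width: 0.303
gripper_force: 20.0
```

```bash
python3 -m crank '[[0,0,0,0,0,0],[0,0,0,0,0,0],[0,0,0,0,0,0],[0,0,0,0,0,0]]' 100; python3 -m crank '[[0,0,1,0,0,0],[0,0,2,0,0,0],[0,0,3,0,0,0],[-2,-1,1,0,0,0],[-2,-4,0,0,0,0]]'; python3 -m crank '[[-2,-4,0,0,0,0],[-2,-4,0,0,0,0],[0,-4,0,0,0,0],[0,-3,0,0,0,0],[0,0,0,0,0,0]]'; python3 look.py w4 red,.429,.002,.023,.022 yellow,.426,-.091,.023,.022
```

```text
time: 7.05
ee_pos: [0.5081, 0.2029, 0.0691]
ee_rot: [3.142, 0.009, -0.0]
ft_force: [-0.5, 0.2, -0.7]
width: 0.558
gripper_force: 0.0
time: 7.55
ee_pos: [0.4705, 0.1547, 0.1419]
ee_rot: [-3.14, -0.016, -0.012]
ft_force: [-0.1, -0.7, -0.1]
width: 0.609
gripper_force: 0.0
time: 8.05
ee_pos: [0.4294, -0.0002, 0.1401]
ee_rot: [3.14, 0.001, 0.004]
ft_force: [0.1, -0.0, 0.2]
width: 0.608
gripper_force: 0.0
t 8.1 tcp [0.4288 0.0014 0.14  ] [3.141e+00 3.000e-03 2.000e-03] q6 1.31 w 0.607
red exp [317. 239.] px [320.5 237.2] (28, 27) size mm [22.  21.2] [ 0.4304 -0.0006  0.023 ] rel cm [ 0.15 -0.2 ]
yellow exp [435. 243.] px [438.4 241.2] (30, 28) size mm [23.7 22.1] [ 0.4272 -0.0935  0.023 ] rel cm [-0.16 -9.5 ]
```

View pics/w4.png

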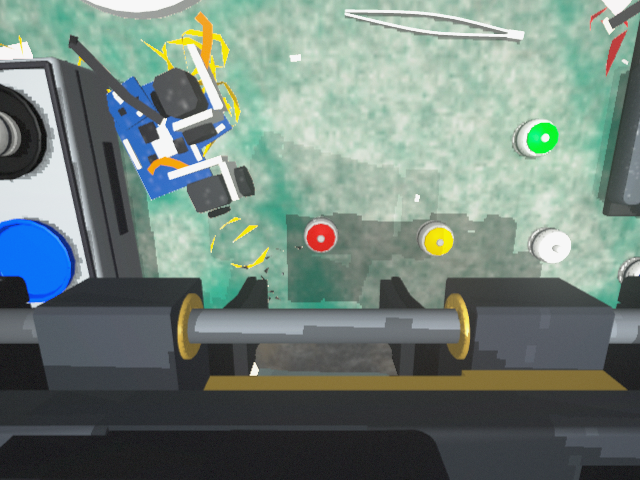

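The wrist view shows the red motor at (320,237) and the yellow at (438,241), both where expected. I'll grasp red.

```bash
python3 -m crank '[[0.1,-0.1,-4,0,0,0],[0,0,-4,0,0,0],[0,0,-3,0,0,0],[0,0,-1.2,0,0,0],[0,0,0,0,0,0]]'; python3 -m crank '[[0,0,-0.9,0,0,0],[0,0,0,0,0,0],[0,0,0,0,0,0]]'; python3 -m crank '[[0,0,0,0,0,0],[0,0,0,0,0,0],[0,0,0,0,0,0],[0,0,0,0,0,0],[0,0,0,0,0,0]]' 255 20
```

```text
time: 8.6
ee_pos: [0.4281, 0.0034, 0.0158]
ee_rot: [-3.14, -0.011, 0.006]
ft_force: [-0.8, -0.1, -0.7]
width: 0.611
gripper_force: 0.0
time: 8.9
ee_pos: [0.4296, 0.0022, 0.0088]
ee_rot: [3.141, 0.01, 0.002]
ft_force: [0.3, 0.5, -0.3]
width: 0.606
gripper_force: 0.0
time: 9.4
ee_pos: [0.4293, 0.0019, 0.0084]
ee_rot: [3.142, 0.009, 0.001]
ft_force: [-0.0, 0.1, 2.6]
width: 0.3
gripper_force: 20.0
```

```bash
python3 -m crank '[[0,0,1,0,0,0],[0,0,3,0,0,0],[0,0,4,0,0,0],[0,0,4,0,0,0],[0,3,0,0,0,0]]'; python3 -m crank '[[0,4,0,0,0,0],[0,4,0,0,0,0],[0,4,0,0,0,0],[1,4,0,0,0,0],[2,4,0,0,0,0]]';  python3 -m crank '[[2,3,0,0,0,0],[2,2.4,0,0,0,0],[0.5,0,0,0,0,0],[0,0,0,0,0,0],[0,0,0,0,0,0]]'; python3 look.py w5 red,.504,.2865,.065,.04
```

```text
time: 9.9
ee_pos: [0.4336, 0.0298, 0.1331]
ee_rot: [3.139, 0.003, 0.019]
ft_force: [1.1, 0.0, -0.9]
width: 0.3
gripper_force: 20.0
time: 10.4
ee_pos: [0.4568, 0.2334, 0.1287]
ee_rot: [3.141, 0.01, -0.005]
ft_force: [0.5, -1.0, -0.7]
width: 0.302
gripper_force: 20.0
time: 10.9
ee_pos: [0.5027, 0.2849, 0.1281]
ee_rot: [3.141, 0.008, -0.004]
ft_force: [-0.5, -0.2, 0.4]
width: 0.298
gripper_force: 20.0
t 10.95 tcp [0.5027 0.2847 0.1281] [ 3.141  0.007 -0.004] q6 1.89 w 0.301
red exp [317. 256.] px [319.5 250.7] (92, 75) size mm [59.2 48.2] [0.5074 0.2848 0.065 ] rel cm [0.47 0.01]
```

View pics/w5.png

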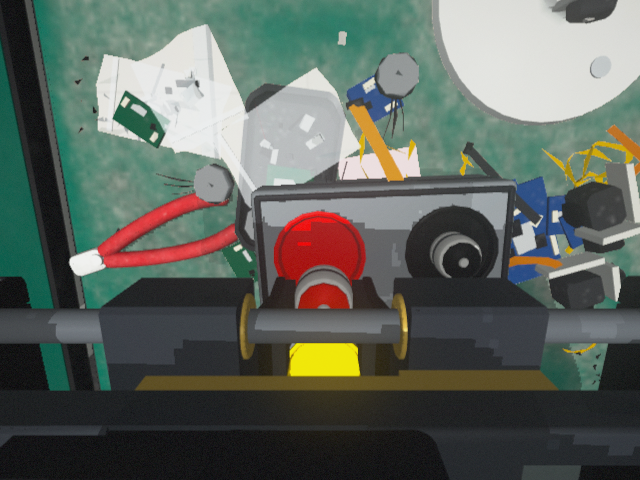

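The black motor stands in its dish near (458,252). The red dish spans columns 274–367 with its centre near (320,257), directly under the held motor, so I'll lower.

```bash
python3 -m crank '[[0.1,0,-2,0,0,0],[0,0,-2,0,0,0],[0,0,-1.2,0,0,0],[0,0,-0.5,0,0,0],[0,0,0,0,0,0]]'; python3 -m crank '[[0,0,-0.1,0,0,0],[0,0,0,0,0,0],[0,0,0,0,0,0]]';python3 -m crank '[[0,0,-0.1,0,0,0],[0,0,0,0,0,0],[0,0,0,0,0,0]]'
```

```text
time: 11.45
ee_pos: [0.5046, 0.2854, 0.0708]
ee_rot: [3.141, 0.008, -0.003]
ft_force: [-0.6, -1.0, -0.1]
width: 0.301
gripper_force: 20.0
time: 11.75
ee_pos: [0.5056, 0.2862, 0.0709]
ee_rot: [-3.141, -0.009, -0.002]
ft_force: [0.5, -0.3, 0.1]
width: 0.3
gripper_force: 20.0
time: 12.05
ee_pos: [0.5054, 0.2861, 0.0695]
ee_rot: [-3.141, -0.009, -0.001]
ft_force: [-0.2, -0.3, 1.3]
width: 0.298
gripper_force: 20.0
```

```bash
python3 -m crank '[[0,0,0,0,0,0],[0,0,0,0,0,0],[0,0,0,0,0,0],[0,0,0,0,0,0]]' 100; python3 -m crank '[[0,0,1,0,0,0],[0,0,2,0,0,0],[0,0,3,0,0,0],[-2,-2,1,0,0,0],[-2,-4,0,0,0,0]]'; python3 -m crank '[[-2,-4,0,0,0,0],[-1.8,-4,0,0,0,0],[0,-4,0,0,0,0],[0,-4,0,0,0,0],[0,-4,0,0,0,0]]';  python3 -m crank '[[0,-4,0,0,0,0],[0,-4,0,0,0,0],[0,-3.8,0,0,0,0],[0,0,0,0,0,0],[0,0,0,0,0,0]]'; python3 look.py w6 yellow,.426,-.092,.023,.022
```

```text
time: 12.45
ee_pos: [0.5051, 0.2859, 0.0692]
ee_rot: [3.141, 0.009, -0.0]
ft_force: [0.1, 0.7, -0.2]
width: 0.566
gripper_force: 0.0
time: 12.95
ee_pos: [0.4676, 0.2275, 0.142]
ee_rot: [-3.139, -0.014, -0.012]
ft_force: [-0.4, -1.1, -1.2]
width: 0.607
gripper_force: 0.0
time: 13.45
ee_pos: [0.4274, 0.0245, 0.1401]
ee_rot: [3.141, 0.01, 0.003]
ft_force: [0.3, -0.2, 0.7]
width: 0.61
gripper_force: 0.0
time: 13.95
ee_pos: [0.4273, -0.0928, 0.1397]
ee_rot: [-3.142, -0.005, -0.001]
ft_force: [-0.0, -0.1, -0.2]
width: 0.609
gripper_force: 0.0
t 14.0 tcp [ 0.4269 -0.0917  0.1396] [-3.141 -0.008  0.   ] q6 1.1 w 0.614
yellow exp [319. 240.] px [321.4 238.1] (28, 27) size mm [22.  21.2] [ 0.4273 -0.0937  0.023 ] rel cm [ 0.04 -0.2 ]
```

```bash
python3 -m crank '[[0,-0.1,-4,0,0,0],[0,0,-4,0,0,0],[0,0,-3,0,0,0],[0,0,-1.2,0,0,0],[0,0,0,0,0,0]]'; python3 -m crank '[[0,0,-0.9,0,0,0],[0,0,0,0,0,0],[0,0,0,0,0,0]]'; python3 -m crank '[[0,0,0,0,0,0],[0,0,0,0,0,0],[0,0,0,0,0,0],[0,0,0,0,0,0],[0,0,0,0,0,0]]' 255 20;  python3 -m crank '[[0,0,1,0,0,0],[0,0,3,0,0,0],[0,0,4,0,0,0],[0,0,4,0,0,0],[0,3,0,0,0,0]]'
```

```text
time: 14.5
ee_pos: [0.4259, -0.0909, 0.0159]
ee_rot: [-3.139, -0.013, 0.007]
ft_force: [-0.5, 0.7, 0.1]
width: 0.607
gripper_force: 0.0
time: 14.8
ee_pos: [0.4276, -0.0928, 0.0088]
ee_rot: [3.141, 0.01, 0.001]
ft_force: [0.8, 0.6, 0.4]
width: 0.605
gripper_force: 0.0
time: 15.3
ee_pos: [0.4272, -0.093, 0.0085]
ee_rot: [3.142, 0.009, 0.0]
ft_force: [0.4, 0.8, 2.0]
width: 0.302
gripper_force: 20.0
time: 15.8
ee_pos: [0.432, -0.0665, 0.1331]
ee_rot: [3.135, 0.003, 0.02]
ft_force: [1.5, -0.4, -0.9]
width: 0.298
gripper_force: 20.0
```

```bash
python3 -m crank '[[0,4,0,0,0,0],[0,4,0,0,0,0],[0,4,0,0,0,0],[0,4,0,0,0,0],[0,4,0,0,0,0]]';  python3 -m crank '[[0,4,0,0,0,0],[0,4,0,0,0,0],[0,4,0,0,0,0],[-0.7,2.6,0,0,0,0],[0,0,0,0,0,0]]';python3 -m crank '[[0,0,0,0,0,0],[0,0,0,0,0,0]]'; python3 look.py w7 yellow,.4205,.284,.065,.04
```

```text
time: 16.3
ee_pos: [0.4267, 0.1385, 0.1289]
ee_rot: [3.142, 0.009, 0.0]
ft_force: [1.4, -0.4, -0.1]
width: 0.302
gripper_force: 20.0
time: 16.8
ee_pos: [0.4191, 0.2857, 0.1288]
ee_rot: [-3.141, -0.016, -0.001]
ft_force: [-1.1, -0.3, -0.6]
width: 0.303
gripper_force: 20.0
time: 17.0
ee_pos: [0.42, 0.282, 0.1284]
ee_rot: [3.141, 0.008, -0.001]
ft_force: [-0.4, 0.6, -0.5]
width: 0.3
gripper_force: 20.0
t 17.05 tcp [0.4202 0.2818 0.1284] [ 3.141e+00  7.000e-03 -1.000e-03] q6 1.94 w 0.298
yellow exp [316. 257.] px [321.  252.6] (93, 75) size mm [59.9 48.3] [0.4235 0.281  0.065 ] rel cm [ 0.33 -0.08]
```

View pics/w7.png

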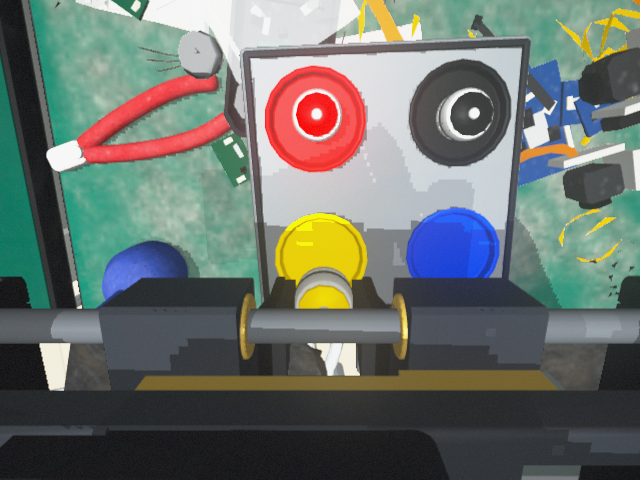

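Red (316,114) and black (472,113) stand in the middle of their dishes. The yellow dish centre, near (321,258), is under the held motor, so I'll lower.

```bash
python3 -m crank '[[0,0,-2,0,0,0],[0,0,-2,0,0,0],[0,0,-1.2,0,0,0],[0,0,-0.5,0,0,0],[0,0,0,0,0,0]]'; python3 -m crank '[[0,0,-0.1,0,0,0],[0,0,0,0,0,0],[0,0,0,0,0,0]]';python3 -m crank '[[0,0,-0.1,0,0,0],[0,0,0,0,0,0],[0,0,0,0,0,0]]'
```

```text
time: 17.55
ee_pos: [0.4201, 0.2823, 0.0708]
ee_rot: [3.141, 0.007, -0.002]
ft_force: [-1.0, 0.9, 0.3]
width: 0.299
gripper_force: 20.0
time: 17.85
ee_pos: [0.4206, 0.2832, 0.0708]
ee_rot: [-3.141, -0.009, -0.002]
ft_force: [0.4, -0.8, -0.0]
width: 0.302
gripper_force: 20.0
time: 18.15
ee_pos: [0.4204, 0.2831, 0.0695]
ee_rot: [-3.141, -0.009, -0.001]
ft_force: [0.7, 0.2, 2.3]
width: 0.298
gripper_force: 20.0
```

```bash
python3 -m crank '[[0,0,0,0,0,0],[0,0,0,0,0,0],[0,0,0,0,0,0],[0,0,0,0,0,0]]' 100; python3 -m crank '[[0,0,1,0,0,0],[0,0,2,0,0,0],[0,0,3,0,0,0],[0,-3,1,0,0,0],[0,-4,0,0,0,0]]'; python3 -m crank '[[0,-4,0,0,0,0],[0,-4,0,0,0,0],[0,-4,0,0,0,0],[0,-4,0,0,0,0],[0,-4,0,0,0,0]]';  python3 -m crank '[[0,-4,0,0,0,0],[0,-4,0,0,0,0],[0,-4,0,0,0,0],[0,-4,0,0,0,0],[-0.6,-4,0,0,0,0]]';  python3 -m crank '[[-1,-4,0,0,0,0],[-1,-4,0,0,0,0],[0,0,0,0,0,0],[0,0,0,0,0,0]]'; python3 look.py w8 blue,.394,-.267,.023,.022
```

```text
time: 18.55
ee_pos: [0.4201, 0.2829, 0.0692]
ee_rot: [3.142, 0.009, -0.0]
ft_force: [0.4, 0.1, 0.2]
width: 0.561
gripper_force: 0.0
time: 19.05
ee_pos: [0.4222, 0.2139, 0.1418]
ee_rot: [-3.14, -0.015, -0.01]
ft_force: [0.6, 0.6, 0.1]
width: 0.608
gripper_force: 0.0
time: 19.55
ee_pos: [0.4203, 0.0114, 0.14]
ee_rot: [3.141, 0.009, 0.002]
ft_force: [0.9, 0.2, -0.1]
width: 0.608
gripper_force: 0.0
time: 20.05
ee_pos: [0.4148, -0.1893, 0.1401]
ee_rot: [3.14, 0.009, 0.003]
ft_force: [1.1, 0.0, -1.0]
width: 0.604
gripper_force: 0.0
time: 20.45
ee_pos: [0.3938, -0.2678, 0.1397]
ee_rot: [-3.142, -0.005, -0.0]
ft_force: [0.1, 0.1, -0.3]
width: 0.605
gripper_force: 0.0
t 20.5 tcp [ 0.3938 -0.2665  0.1395] [-3.141e+00 -8.000e-03  1.000e-03] q6 0.73 w 0.61
blue exp [319. 238.] px [322.6 236.2] (28, 27) size mm [22.  21.2] [ 0.3954 -0.2697  0.023 ] rel cm [ 0.17 -0.32]
```

View pics/w8.png

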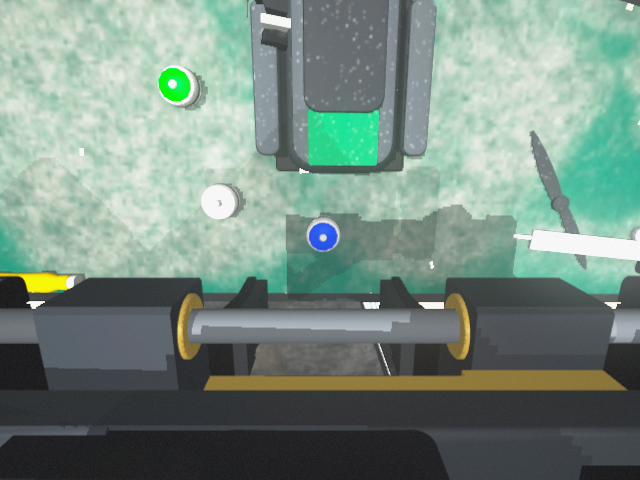

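Blue is at (323,236). The plain motor at (219,202) is about 80 mm away and clear of the fingers, so I'll grasp blue.

```bash
python3 -m crank '[[0.1,-0.2,-4,0,0,0],[0,0,-4,0,0,0],[0,0,-3,0,0,0],[0,0,-1.2,0,0,0],[0,0,0,0,0,0]]'; python3 -m crank '[[0,0,-0.9,0,0,0],[0,0,0,0,0,0],[0,0,0,0,0,0]]'; python3 -m crank '[[0,0,0,0,0,0],[0,0,0,0,0,0],[0,0,0,0,0,0],[0,0,0,0,0,0],[0,0,0,0,0,0]]' 255 20;  python3 -m crank '[[0,0,1,0,0,0],[0,0,3,0,0,0],[0,0,4,0,0,0],[0,0,4,0,0,0],[1,3,0,0,0,0]]'
```

```text
time: 21.0
ee_pos: [0.3947, -0.2671, 0.0163]
ee_rot: [-3.139, -0.012, 0.004]
ft_force: [0.5, -0.2, 0.4]
width: 0.607
gripper_force: 0.0
time: 21.3
ee_pos: [0.3957, -0.2694, 0.0091]
ee_rot: [3.14, 0.009, 0.002]
ft_force: [-0.1, -0.2, -0.1]
width: 0.607
gripper_force: 0.0
time: 21.8
ee_pos: [0.3952, -0.269, 0.0084]
ee_rot: [3.142, 0.009, 0.0]
ft_force: [-0.6, 0.4, 2.4]
width: 0.299
gripper_force: 20.0
time: 22.3
ee_pos: [0.4087, -0.2446, 0.1335]
ee_rot: [3.13, 0.003, 0.016]
ft_force: [1.6, 0.2, -0.5]
width: 0.298
gripper_force: 20.0
```

```bash
python3 -m crank '[[1,4,0,0,0,0],[0.8,4,0,0,0,0],[0,4,0,0,0,0],[0,4,0,0,0,0],[0,4,0,0,0,0]]';  python3 -m crank '[[0,4,0,0,0,0],[0,4,0,0,0,0],[0,4,0,0,0,0],[0,4,0,0,0,0],[0,4,0,0,0,0]]';python3 -m crank '[[0,2.5,0,0,0,0],[0,1.4,0,0,0,0],[0,0,0,0,0,0],[0,0,0,0,0,0]]'; python3 look.py w9 blue,.423,.2,.065,.04
```

```text
time: 22.8
ee_pos: [0.4229, -0.0375, 0.1288]
ee_rot: [3.141, 0.008, 0.001]
ft_force: [1.0, -0.1, -0.6]
width: 0.303
gripper_force: 20.0
time: 23.3
ee_pos: [0.4229, 0.1626, 0.1289]
ee_rot: [-3.142, -0.009, -0.001]
ft_force: [1.5, -0.4, -0.1]
width: 0.3
gripper_force: 20.0
time: 23.7
ee_pos: [0.4228, 0.1998, 0.1285]
ee_rot: [3.141, 0.011, -0.0]
ft_force: [0.5, -0.1, -0.2]
width: 0.302
gripper_force: 20.0
t 23.75 tcp [0.4229 0.1994 0.1285] [ 3.141  0.009 -0.   ] q6 1.77 w 0.3
blue exp [319. 258.] px [323.5 251.5] (92, 75) size mm [59.4 48.4] [0.4271 0.1973 0.065 ] rel cm [ 0.41 -0.21]
```

View pics/w9.png

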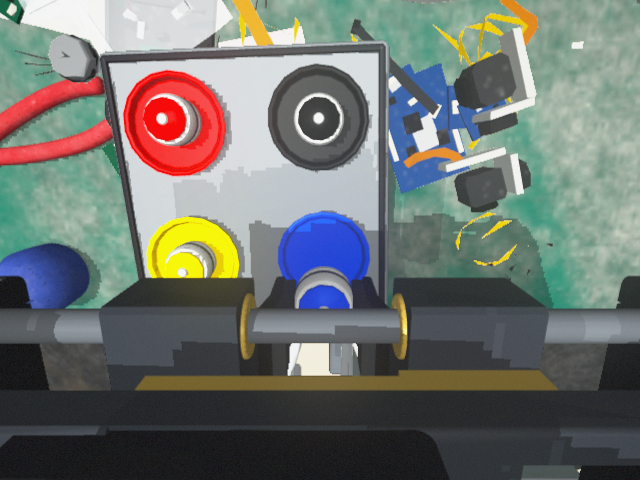

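The blue dish centre is near (323,258), and the other three motors stand in their dishes. I'll lower with a 1 mm correction.

```bash
python3 -m crank '[[0,-0.1,-2,0,0,0],[0,0,-2,0,0,0],[0,0,-1.2,0,0,0],[0,0,-0.5,0,0,0],[0,0,0,0,0,0]]'; python3 -m crank '[[0,0,-0.1,0,0,0],[0,0,0,0,0,0],[0,0,0,0,0,0]]';python3 -m crank '[[0,0,-0.1,0,0,0],[0,0,0,0,0,0],[0,0,0,0,0,0]]'
```

```text
time: 24.25
ee_pos: [0.423, 0.1981, 0.0709]
ee_rot: [3.141, 0.007, -0.003]
ft_force: [0.2, 0.8, -0.5]
width: 0.301
gripper_force: 20.0
time: 24.55
ee_pos: [0.4236, 0.199, 0.0708]
ee_rot: [-3.141, -0.009, -0.002]
ft_force: [-0.1, 0.6, -0.3]
width: 0.3
gripper_force: 20.0
time: 24.85
ee_pos: [0.4233, 0.1991, 0.0694]
ee_rot: [-3.142, -0.009, -0.001]
ft_force: [0.0, -1.1, -0.1]
width: 0.298
gripper_force: 20.0
```

```bash
python3 -m crank '[[0,0,-0.1,0,0,0],[0,0,0,0,0,0],[0,0,0,0,0,0]]'; python3 -m crank '[[0,0,0,0,0,0],[0,0,0,0,0,0],[0,0,0,0,0,0],[0,0,0,0,0,0]]' 100; python3 -m crank '[[0,0,1,0,0,0],[0,0,2,0,0,0],[0,0,3,0,0,0],[0,0,4,0,0,0],[0,-4,0,0,0,0]]'; python3 -m crank '[[0,-4,0,0,0,0],[0,-5,0,0,0,0],[0,-5,0,0,0,0],[0,-5,0,0,0,0],[0,-5,0,0,0,0]]'; python3 -m crank '[[0,-5,0,0,0,0],[0,-5,0,0,0,0],[0,-5,0,0,0,0],[0,0,0,0,0,0],[0,0,0,0,0,0]]'
python3 - <<'E'
from plant import bot
import cv2,numpy as np
c=bot.camera('top');np.savez('top1.npz',**c)
s=bot.camera('scene');np.savez('scene1.npz',**s)
cv2.imwrite('pics/end.png',np.vstack([cv2.resize(c['img'][195:285,140:480],(795,210)),cv2.resize(s['img'][180:310,140:485],(795,300))]))
E
```

```text
time: 25.15
ee_pos: [0.4234, 0.1991, 0.0693]
ee_rot: [-3.141, -0.009, -0.001]
ft_force: [-1.8, -0.5, 10.7]
width: 0.298
gripper_force: 20.0
time: 25.55
ee_pos: [0.4231, 0.199, 0.0681]
ee_rot: [3.142, 0.009, -0.001]
ft_force: [-0.1, 0.4, -0.7]
width: 0.564
gripper_force: 0.0
time: 26.05
ee_pos: [0.4274, 0.1618, 0.1731]
ee_rot: [-3.139, -0.018, -0.02]
ft_force: [1.5, -1.1, -0.0]
width: 0.604
gripper_force: 0.0
time: 26.55
ee_pos: [0.4229, -0.0829, 0.169]
ee_rot: [3.141, 0.009, 0.001]
ft_force: [1.5, -0.4, 0.1]
width: 0.604
gripper_force: 0.0
time: 27.05
ee_pos: [0.4228, -0.232, 0.1685]
ee_rot: [-3.141, -0.004, 0.0]
ft_force: [-0.1, 1.2, 0.1]
width: 0.607
gripper_force: 0.0
```

View pics/end.png

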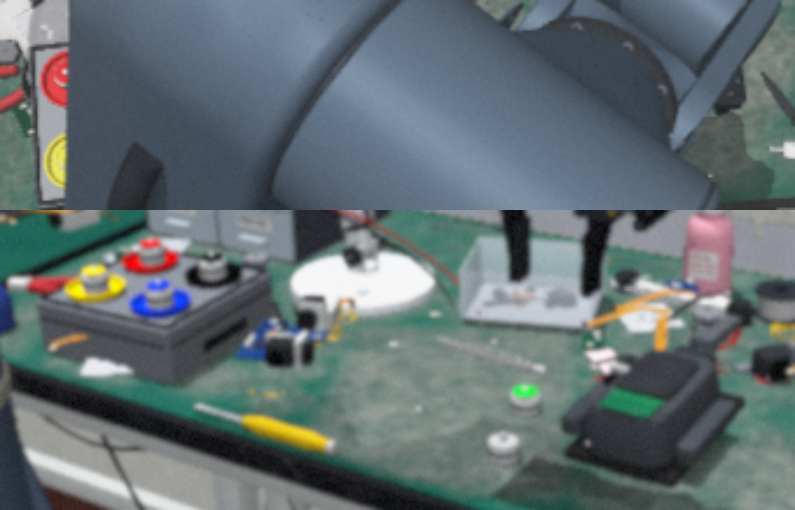

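Top view is mostly blocked by the arm. The scene view shows all four motors upright in their own dishes, with green and plain standing. I'll take one wrist look from above to check the centring.

```bash
python3 -m crank '[[0,5,1,0,0,0],[0,5,1,0,0,0],[0,5,1,0,0,0],[0,5,1,0,0,0],[0,5,1,0,0,0]]'; python3 -m crank '[[0,5,0,0,0,0],[0,5,0,0,0,0],[0,5,0,0,0,0],[-1,5,0,0,0,0],[-1,3,0,0,0,0]]'; python3 -m crank '[[-1,0,0,0,0,0],[0,0,0,0,0,0],[0,0,0,0,0,0]]'; python3 look.py w10 red,.505,.286,.065,.04 yellow,.4205,.284,.065,.04 blue,.423,.199,.065,.04
```

```text
time: 27.65
ee_pos: [0.4215, 0.0177, 0.2178]
ee_rot: [-3.141, -0.013, 0.001]
ft_force: [1.0, -0.3, 0.2]
width: 0.605
gripper_force: 0.0
time: 28.15
ee_pos: [0.4008, 0.2473, 0.2175]
ee_rot: [-3.141, -0.018, 0.001]
ft_force: [-0.2, -0.4, 0.2]
width: 0.606
gripper_force: 0.0
time: 28.45
ee_pos: [0.3925, 0.2428, 0.2174]
ee_rot: [3.141, 0.01, -0.001]
ft_force: [0.6, -0.1, 0.4]
width: 0.605
gripper_force: 0.0
t 28.5 tcp [0.3933 0.2425 0.2174] [3.141 0.008 0.   ] q6 1.88 w 0.606
red exp [267.  90.] px [268.2  90.4] (74, 79) size mm [59.2 63.2] [0.505  0.2851 0.065 ] rel cm [11.18  4.26]
yellow exp [273. 196.] px [275.7 196. ] (69, 69) size mm [59.3 59.3] [0.4206 0.2813 0.065 ] rel cm [2.73 3.88]
blue exp [372. 194.] px [374.1 192.2] (69, 69) size mm [59.2 59.2] [0.4244 0.1969 0.065 ] rel cm [ 3.11 -4.56]
```

View pics/w10.png

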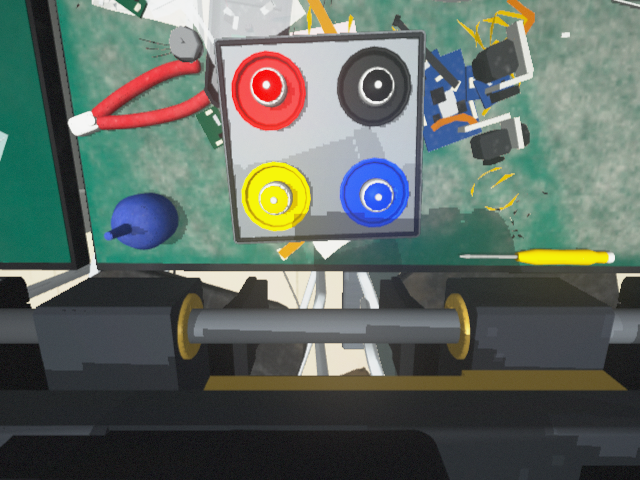

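All four motors are within about 5 mm of their dish centres: yellow (273,198) in its dish at (276,196), and blue (378,197) at (374,192). Red and black are also centred, so I'm handing in.

```bash
python3 -c "
from plant import bot
print(bot.close_job())"
```

```text
the job is handed in; nothing more can be done
None
```

I handed the job in at about 28.5 s: the red, blue, yellow and black motors stand upright in their own dishes, within about 5 mm of centre in the last wrist picture, and I left the green and plain motors where they were; no verdict came back.

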